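# Set the cuff rivets on the horn and unload the cuffs

### The arm

A 6-joint arm with a two-finger parallel gripper is mounted at the origin on the work surface. World frame = base frame: x ahead of the robot, y to its left, z up, the work surface at z = 0. Lengths are in m, angles in rad, forces in N, time in s.
With the tool pointing down it reaches from about 0.375 to 0.9 m from the base axis. Payload 3.1 kg.
Tool frame: the origin (TCP) lies at the very end of the fingers, on their centre line; the grasp point (between the pads) lies 19 mm behind it; x points along the fingers, y is the direction in which the jaws open and shut, and the axes are right-handed (so a half turn about x gives the same grasp; the last joint's range is limited). The gripper opens to 85 mm and grips with 20 to 120 N. Pads are 22 mm wide; open, the fingers measure 114 mm over their backs; the gripper's body (76 mm by 85 mm) begins 54 mm behind the grasp point. The pads swing forward as they close: fully open they stand 13 mm farther back than shut.
Start: joints at [1.067, 0.527, 1.433, -0, 1.181, -0.178], TCP at [0.2, 0.592, 0.231] pointing down, gripper open.
Joint ranges: [-3.08, 3.08], [-0.75, 2.2], [0.22, 2.44], [-1.43, 4.57], [0, 2.65], [-2.85, 2.85]. Speed limits (rad/s): [2.79, 2.79, 3.14, 3.14, 3.14, 3.14].

### API

Orientations are given as a unit quaternion [x, y, z, w].
In Python, from station import sense, snapshot, camera_model, sign_off gives the robot as it stands.
- The arm moves only by the tool step_arm, never from a script. Its argument "increments" is one flat list of numbers, 5 for each row, row after row: the shift along the tool's x, y, z in units of 60 mm (1.0 is 60 mm), then the turn about the tool's x in units of 5 degrees (1.0 is 5 degrees), then the closure, from 0 (fully open) to 1 (shut). A call has exactly 5 rows; each row is the pose to reach, as a shift and turn from the pose measured when the call began, along the tool's axes at that moment; what a row does not reach only later rows make up. A row lasts 1/8 s, in which the tool goes at most 62.5 mm and 10.7 degrees, less where a joint would pass 70% of its speed; a pose out of reach is approached as far as the arm can. A call with a gripper value outside its range is refused whole. The fingers move at their own pace and stop on an object; "grip_force" is the grip in N (left out, the last holds). Time passes only in rows, so rows that repeat a pose let the fingers close, or fill a call up. It gives the time, the measured TCP pose, the force and the opening at its end, in the units of the state.
- sense(): the state, without advancing time (a new reading comes with each control period).
- snapshot(name): name is "side" or "top" or "wrist"; returns the picture (420x560x3 uint8, blue, green, red); there is no depth.
- camera_model(name): a dict with "vertical_fov" (degrees; the focal length in pixels is half the picture's height over the tangent of half this angle, whatever the lens; pixels are square), "cx", "cy" (the principal point, pixels), "R" (3x3) and "t" (3): a world point X has camera coordinates R X + t. Camera axes: x right, y down, z forward; pixel columns grow to the right and rows downward; lengths in m; the calibration is good to about 2 mm. A picture is of the moment at which its call begins: read the wrist's pose just before it. camera_model takes no time and is no camera call; for the wrist camera it gives the pose at the moment of the call.
- sign_off(): hands the job in, once; it reports no verdict.
The state is a dict: "t": time; "q": joint angles; "qd": joint speeds; "tau": joint torques, N m; "tcp_pos": TCP position; "tool_rot": TCP orientation; "force": force on the tool from outside, world axes, zero at the start; "ft_torque": the same for the moment, N m; "finger_gap": opening from 0.0 (shut) to 1.0 (fully open).
Only numpy, scipy, OpenCV 4.12 (cv2) and the standard library are available. Lean on these libraries where they do the work, as an engineer would, in place of code of your own. Each camera call takes 0.05 s, during which the arm holds its last target. There are 200 camera calls.

### The job

Using the maul, knock the rivet cap of every wrist cuff hanging on the stake's horn fully home, never pressing the caps in with the gripper. When all are set, slide the cuffs off the open end of the horn and set them side by side, not stacked, in the aluminium tray. Leave the maul lying on its rubber mat, and do not disturb the elbow shell, outrigger bars, cork block and deburring tool.

Things in the scene. Friction and masses are not known exactly. Their poses are not given: they have to be found in the camera images.
- stake: Grey rivet stake bolted to the counter. Origin: underside of its base, below the column. x axis level along the horn towards its free end; z up. Base 130 x 120 x 14 mm; column 50 (x) x 56 (y), 132 high. Horn: steel flat bar 28 wide (y), 24 deep, fixed to the column at x = 25 mm, open end at x = 285; top 130, underside 106 mm above the counter.
- mat: Black rubber mat 240 (x) x 130 (y) x 4 mm fixed to the counter, where the maul lies. Origin: centre of its underside.
- maul: Maul, 360 g, lying on its side: white nylon octagonal head 72 mm long, 64 across flats; coaxial octagonal wooden handle 26 across flats. Strikes with any side flat of the head. Origin: centre of the head; x axis along the axis, away from the handle. Handle from x = -36 to -161 mm, pommel to -164; balance point about x = -12. Lying, its axis is 32 mm above the mat and the handle is clear of the mat.
- tray: Shallow aluminium tray fixed to the counter, 150 (x) x 290 (y) mm outside, rim 22 mm high, wall and floor 4 mm thick. Origin: centre of its underside.
- cuffA: Blue-grey rigid wrist cuff A (3 to 5 of cuffs A to E are present), 70 g: closed eight-sided tube 36 mm long (x, along the horn), 60 wide (y), 54 high (z), wall 5, flat upright sides 33 high, hanging with its top wall on the horn. Origin: centre of the opening; top face at z = +27 with a 1.5 mm black plate on it, z up through the rivet. Inside 50 wide, 44 high.
- capA: Brass rivet cap of cuff A: disc 16 mm in diameter, 3 mm thick, in the middle of the top of the cuff, on a thin steel post. Origin: centre of its underside.
- rivetA (a joint): How far cap A has been driven down towards the cuff, in m: near 0 standing proud (underside 9 mm above the keeper plate), 0.009 fully home on the plate. A snap post and light spring: it takes about 11 N to drive and stays where it is left.
- cuffB: Blue-grey rigid wrist cuff B (3 to 5 of cuffs A to E are present), 70 g: closed eight-sided tube 36 mm long (x, along the horn), 60 wide (y), 54 high (z), wall 5, flat upright sides 33 high, hanging with its top wall on the horn. Origin: centre of the opening; top face at z = +27 with a 1.5 mm black plate on it, z up through the rivet. Inside 50 wide, 44 high.
- capB: Brass rivet cap of cuff B: disc 16 mm in diameter, 3 mm thick, in the middle of the top of the cuff, on a thin steel post. Origin: centre of its underside.
- rivetB (a joint): How far cap B has been driven down towards the cuff, in m: near 0 standing proud (underside 9 mm above the keeper plate), 0.009 fully home on the plate. A snap post and light spring: it takes about 11 N to drive and stays where it is left.
- cuffC: Blue-grey rigid wrist cuff C (3 to 5 of cuffs A to E are present), 70 g: closed eight-sided tube 36 mm long (x, along the horn), 60 wide (y), 54 high (z), wall 5, flat upright sides 33 high, hanging with its top wall on the horn. Origin: centre of the opening; top face at z = +27 with a 1.5 mm black plate on it, z up through the rivet. Inside 50 wide, 44 high.
- capC: Brass rivet cap of cuff C: disc 16 mm in diameter, 3 mm thick, in the middle of the top of the cuff, on a thin steel post. Origin: centre of its underside.
- rivetC (a joint): How far cap C has been driven down towards the cuff, in m: near 0 standing proud (underside 9 mm above the keeper plate), 0.009 fully home on the plate. A snap post and light spring: it takes about 11 N to drive and stays where it is left.
- cuffD: Blue-grey rigid wrist cuff D (3 to 5 of cuffs A to E are present), 70 g: closed eight-sided tube 36 mm long (x, along the horn), 60 wide (y), 54 high (z), wall 5, flat upright sides 33 high, hanging with its top wall on the horn. Origin: centre of the opening; top face at z = +27 with a 1.5 mm black plate on it, z up through the rivet. Inside 50 wide, 44 high.
- capD: Brass rivet cap of cuff D: disc 16 mm in diameter, 3 mm thick, in the middle of the top of the cuff, on a thin steel post. Origin: centre of its underside.
- rivetD (a joint): How far cap D has been driven down towards the cuff, in m: near 0 standing proud (underside 9 mm above the keeper plate), 0.009 fully home on the plate. A snap post and light spring: it takes about 11 N to drive and stays where it is left.
- cuffE: Blue-grey rigid wrist cuff E (3 to 5 of cuffs A to E are present), 70 g: closed eight-sided tube 36 mm long (x, along the horn), 60 wide (y), 54 high (z), wall 5, flat upright sides 33 high, hanging with its top wall on the horn. Origin: centre of the opening; top face at z = +27 with a 1.5 mm black plate on it, z up through the rivet. Inside 50 wide, 44 high.
- capE: Brass rivet cap of cuff E: disc 16 mm in diameter, 3 mm thick, in the middle of the top of the cuff, on a thin steel post. Origin: centre of its underside.
- rivetE (a joint): How far cap E has been driven down towards the cuff, in m: near 0 standing proud (underside 9 mm above the keeper plate), 0.009 fully home on the plate. A snap post and light spring: it takes about 11 N to drive and stays where it is left.
- shell: Orange thermoplastic elbow shell, two half-round gutters about 80 mm wide and 95 mm long meeting at an angle, about 43 mm high. Origin near the bend. Not part of the job.
- bar1: Aluminium outrigger bar 170 (x) x 14 x 6 mm, origin under its centre. Not part of the job.
- bar2: Aluminium outrigger bar 170 (x) x 14 x 6 mm, origin under its centre. Not part of the job.
- cork: Cork sanding block 110 (x) x 60 x 35 mm, origin under its centre. Not part of the job.
- deburr: Deburring tool with a green handle 110 mm long and 22 mm thick, lying along x from -110 to +55 mm of its origin. Not part of the job.
Not all that is in view belongs to the job. There is more than one size of the maul; the one meant has the size given above. What is shaped like the cuffE but pink is not meant.

How it is judged:
By the outcome, as a careful person would: the job done as asked, in the order asked, and still so for the second after the job is handed in, with the robot touching nothing.
Of cuffA, cuffB, cuffC, cuffD, cuffE only 3 to 5 are there at a start; the rules pass over those that are not, and their reading is None.
At some moment in a run one of maul may be knocked a few centimetres aside while the robot is not near it.
Once in a run the grip may slacken for a moment while it holds something.
It also fails if it takes over 210 s, if anything falls off the work surface, if the arm or the gripper's body presses on something with over 40 N, if the wrist force passes 120 N, or if a joint passes its speed limit or range.

## Working session

There is one attempt and no reset: what is moved stays moved. The work goes in short steps, Python scripts to look and compute and a tool call to move; the robot and the scene stay as the last step left them, time stands still between calls to the robot, and variables do not carry over. Pictures are saved under pics/ and viewed, about 12 in all and at most 16, crops included, and the job is handed in when it is done.

Besides the shell and the picture viewer there is one more tool, called after ">>>" as name(argument=value, ...) on one line, values as JSON. step_arm: Moves the arm, as the interface text tells. Its arguments: {"type":"object","properties":{"increments":{"type":"array","items":{"type":"number"}},"grip_force":{"type":"number"}},"required":["increments"]}

```bash
mkdir -p pics; ls; python3 - <<'E'
from station import *
import cv2,numpy as np
for n in("top","side"):
    cv2.imwrite(f"pics/{n}0.png",snapshot(n)); m=camera_model(n); print(n,m)
print(camera_model("wrist")); print(sense())
E
```

```text
pics
top {'vertical_fov': 53.55788794705229, 'cx': 278.3409021127254, 'cy': 207.3201713450246, 'R': array([[ 0.02074653, -0.99969922,  0.01307843],
       [-0.99160613, -0.02224484, -0.12736741],
       [ 0.12762003, -0.01032622, -0.99176938]]), 't': array([-0.05942712,  0.49954244,  1.2665069 ])}
side {'vertical_fov': 43.405428468847724, 'cx': 279.5300420630016, 'cy': 205.09796636401072, 'R': array([[-9.82770474e-01, -1.84829289e-01, -5.74059960e-04],
       [-1.07564128e-01,  5.74457993e-01, -8.11435748e-01],
       [ 1.50306865e-01, -7.97393346e-01, -5.84441356e-01]]), 't': array([0.48370199, 0.17149696, 1.85996684])}
{'vertical_fov': 61.51299825252216, 'cx': 277.84881080059796, 'cy': 213.53301751071513, 'R': array([[ 0.31995688,  0.94743049, -0.00174706],
       [ 0.90875652, -0.30637376,  0.28336673],
       [ 0.26793503, -0.09225279, -0.95901003]]), 't': array([-0.62338378, -0.03698472,  0.37768709])}
{'t': 0.1, 'q': array([ 1.06650383e+00,  5.28325413e-01,  1.43378988e+00,  1.17725461e-05,
        1.18140211e+00, -1.78493144e-01]), 'qd': array([-0.00010157, -0.00259581, -0.00166344,  0.00130477, -0.00244353,
        0.00203467]), 'tau': array([-9.86507916e-05, -4.43301809e+01, -1.78585446e+01, -2.57590864e-04,
        3.87767228e-03,  6.15378553e-06]), 'tcp_pos': array([0.19968757, 0.59155635, 0.23045584]), 'tool_rot': array([ 0.11404027,  0.69797639, -0.11532015,  0.69751347]), 'force': array([ 0.31755674,  0.24262576, -1.32484365]), 'ft_torque': array([-0.00051608, -0.00331827,  0.00155982]), 'finger_gap': 0.9957340192437527}
```

View pics/top0.png

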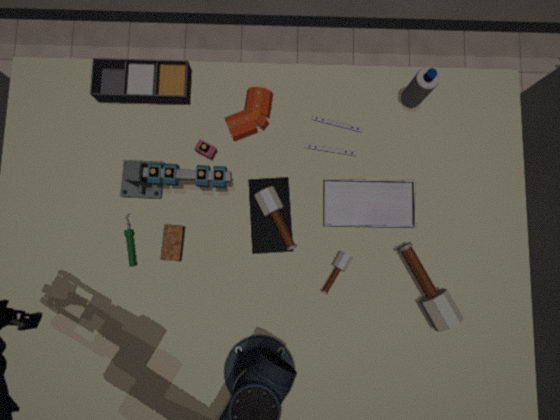

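View pics/side0.png

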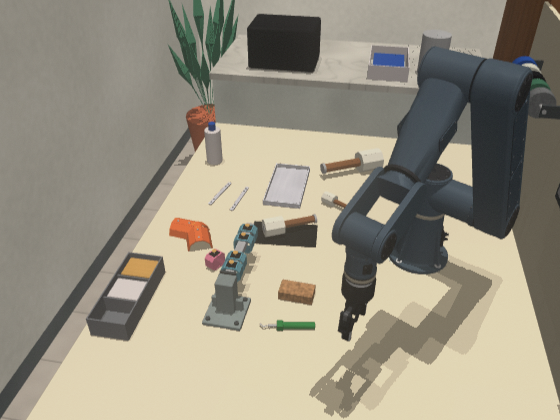

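The top view shows four cuffs on the horn at (154,173), (170,174), (203,176) and (218,176). The maul head is at (268,200) on the mat with its handle end at (292,247), the tray is at (369,204), and the stake base is at (142,179). The other mauls at (340,262) and (440,310) are decoys.

```bash
cat > h.py <<'E'
from station import *
import cv2,numpy as np
from scipy.spatial.transform import Rotation as Ro
def foc(m): return 210/np.tan(np.radians(m["vertical_fov"]/2))
def ray(m,u,v,z):
    R,t=m["R"],m["t"]; d=R.T@np.array([(u-m["cx"])/foc(m),(v-m["cy"])/foc(m),1]); c=-R.T@t
    return c+d*(z-c[2])/d[2]
def proj(m,X):
    p=m["R"]@np.asarray(X,float)+m["t"]; return m["cx"]+foc(m)*p[0]/p[2], m["cy"]+foc(m)*p[1]/p[2]
def inc(target,yaw=None):
    """shift in tool axes, units of 60 mm, from now to target"""
    s=sense(); R=Ro.from_quat(s["tool_rot"]).as_matrix()
    return (R.T@(np.array(target)-s["tcp_pos"])/0.06).round(2), s
def st():
    s=sense(); R=Ro.from_quat(s["tool_rot"]).as_matrix()
    print("t",round(s["t"],2),"tcp",s["tcp_pos"].round(4),"F",s["force"].round(1),"gap",round(s["finger_gap"],3),"q",s["q"].round(2)); print(R.round(3).tolist()); return s,R
E
python3 - <<'E'
from h import *
st()
m=camera_model("top"); im=cv2.imread("pics/top0.png")
for n,u,v,z in [("c1",154,173,.145),("c2",170,174,.145),("c3",203,176,.145),("c4",218,176,.145),("hornend",231,178,.13),("base ul",124,161,.014),("base ur",163,161,.014),("base ll",121,197,.014),("base lr",162,198,.014),("head",268,200,.036),("pommel",291,247,.036),
 ("mat",249,179,.004),("mat",289,177,.004),("mat",252,254,.004),("mat",293,251,.004),("tray",323,179,.022),("tray",414,180,.022),("tray",323,228,.022),("tray",414,228,.022),("shell",255,112,.02),("pink",205,149,.027),("cork",172,243,.035),("deb",131,240,.01)]:
    print(n,ray(m,u,v,z).round(3))
cv2.imwrite("pics/t_z.png",cv2.resize(im[130:270,100:300],None,fx=4,fy=4,interpolation=cv2.INTER_CUBIC))
E
```

```text
t 0.1 tcp [0.1997 0.5916 0.2305] F [ 0.3  0.2 -1.3] gap 0.996 q [ 1.07  0.53  1.43  0.    1.18 -0.18]
[[-0.001, 0.32, 0.947], [-0.002, 0.947, -0.32], [-1.0, -0.002, -0.0]]
c1 [0.577 0.311 0.145]
c2 [0.576 0.265 0.145]
c3 [0.572 0.171 0.145]
c4 [0.573 0.128 0.145]
hornend [0.571 0.092 0.13 ]
base ul [0.641 0.447 0.014]
base ur [0.644 0.323 0.014]
base ll [0.525 0.449 0.014]
base lr [0.525 0.32  0.014]
head [ 0.523 -0.016  0.036]
pommel [ 0.378 -0.09   0.036]
mat [0.594 0.047 0.004]
mat [ 0.604 -0.081  0.004]
mat [0.355 0.031 0.004]
mat [ 0.367 -0.098  0.004]
tray [ 0.596 -0.189  0.022]
tray [ 0.6   -0.479  0.022]
tray [ 0.44  -0.19   0.022]
tray [ 0.446 -0.476  0.022]
shell [0.812 0.033 0.02 ]
pink [0.683 0.189 0.027]
cork [0.383 0.276 0.035]
deb [0.39 0.41 0.01]
```

View pics/t_z.png

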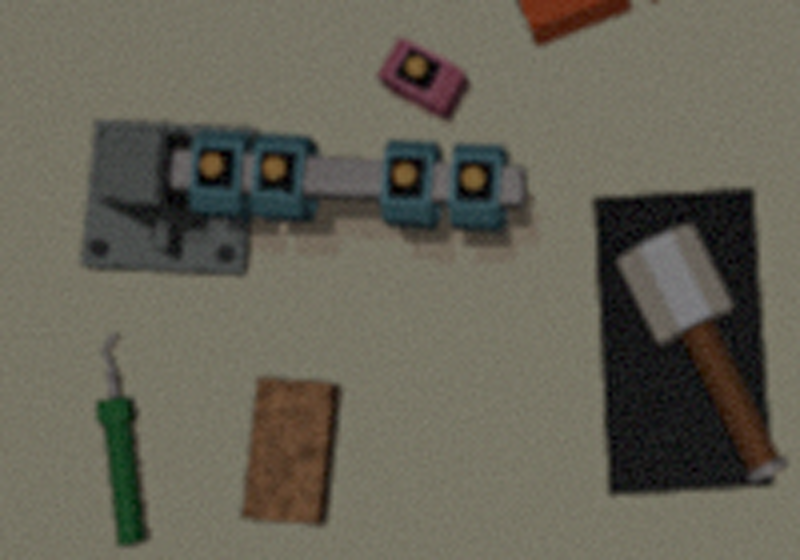

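>>> step_arm(increments=[0,-4,3.43,-4,0,0,-4,3.43,-9.2,0,0,-4,3.43,-9.2,0,0,-4,3.43,-9.2,0,0,-4,3.43,-9.2,0], grip_force=120)

```text
t: 0.72
tcp_pos: [0.3118, 0.3138, 0.2308]
tool_rot: [-0.169, 0.687, 0.168, 0.686]
force: [1.4, -0.1, 1.3]
finger_gap: 0.997
```

```bash
python3 - <<'E'
from h import *
st()
print(inc((.46,-.045,.20))[0])
m=camera_model("top")
for n,u,v,z in [("c1",152.75,171,.1475),("c2",168.5,172,.1475),("c3",201,173.9,.1475),("c4",218.3,174.6,.1475)]: print(n,ray(m,u,v,z).round(4))
E
```

```text
t 0.72 tcp [0.3118 0.3138 0.2308] F [ 1.4 -0.1  1.3] gap 0.997 q [ 0.54  0.28  1.87 -0.    0.99 -1.52]
[[-0.0, -0.463, 0.886], [-0.002, 0.886, 0.463], [-1.0, -0.001, -0.001]]
[ 0.52 -6.44 -0.58]
c1 [0.5826 0.3143 0.1475]
c2 [0.5808 0.2692 0.1475]
c3 [0.5774 0.1761 0.1475]
c4 [0.5765 0.1266 0.1475]
```

>>> step_arm(increments=[0,-6.4,-0.6,0,0,0,-6.4,-0.6,0,0,0,-6.4,-0.6,0,0,0,-6.4,-0.6,0,0,0,-6.4,-0.6,0,0])

```text
t: 1.35
tcp_pos: [0.4299, 0.0239, 0.2312]
tool_rot: [-0.169, 0.687, 0.168, 0.687]
force: [1.2, 0.7, 0.2]
finger_gap: 0.996
```

>>> step_arm(increments=[0.4,-1.4,-0.1,0,0,0.4,-1.4,-0.1,0,0,0.4,-1.4,-0.1,0,0,0.4,-1.4,-0.1,0,0,0.4,-1.4,-0.1,0,0])

```text
t: 1.98
tcp_pos: [0.4628, -0.052, 0.2075]
tool_rot: [-0.169, 0.687, 0.169, 0.686]
force: [0.0, -0.6, 0.4]
finger_gap: 0.999
```

```bash
python3 - <<'E'
from h import *
st(); m=camera_model("wrist"); np.save("wm.npy",m,allow_pickle=True)
cv2.imwrite("pics/w1.png",snapshot("wrist"))
E
```

```text
t 1.98 tcp [ 0.4628 -0.052   0.2075] F [ 0.  -0.6  0.4] gap 0.999 q [-0.35  0.35  1.85 -0.    0.94 -2.4 ]
[[-0.001, -0.464, 0.886], [-0.001, 0.886, 0.464], [-1.0, -0.001, -0.001]]
```

View pics/w1.png

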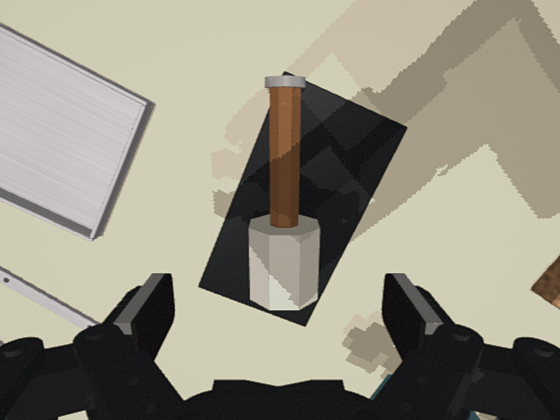

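```bash
python3 - <<'E'
from h import *
m=np.load("wm.npy",allow_pickle=True).item()
for n,u,v,z in [("pom",285,80,.051),("h",285,100,.049),("neck",284.5,225,.049),("headback top",284,233,.068),("head front top",284,309,.068)]: print(n,ray(m,u,v,z).round(4))
print("cam",(-m["R"].T@m["t"]).round(3))
a=ray(m,285,100,.049);b=ray(m,284.5,225,.049);d=b-a;print(np.degrees(np.arctan2(d[1],d[0])))
e=ray(m,284,309,.068);d/=np.linalg.norm(d);print("centre",e-.036*d, "grip",e-.096*d)
E
```

```text
pom [ 0.377  -0.0917  0.051 ]
h [ 0.3902 -0.0846  0.049 ]
neck [ 0.4844 -0.035   0.049 ]
headback top [ 0.4855 -0.0353  0.068 ]
head front top [ 0.5496 -0.0012  0.068 ]
cam [ 0.399 -0.086  0.349]
27.766586067489914
centre [ 0.51777299 -0.01799921  0.068     ] grip [ 0.46468182 -0.04595145  0.068     ]
```

>>> step_arm(increments=[0.9,0.09,0.06,0,0,1.8,0.09,0.06,0,0,2.7,0.09,0.06,0,0,3.19,0.09,0.06,0,0,3.19,0.09,0.06,0,0])

```text
t: 2.65
tcp_pos: [0.4623, -0.0447, 0.0148]
tool_rot: [-0.169, 0.688, 0.17, 0.685]
force: [-0.5, -0.6, 0.8]
finger_gap: 1.006
```

>>> step_arm(increments=[0,0,0,0,0.5,0,0,0,0,1,0,0,0,0,1,0,0,0,0,1,0,0,0,0,1], grip_force=120)

```text
t: 3.28
tcp_pos: [0.463, -0.045, 0.016]
tool_rot: [-0.17, 0.687, 0.17, 0.686]
force: [-0.6, -0.5, 7.4]
finger_gap: 0.281
```

>>> step_arm(increments=[0,0,0,0,1,0,0,0,0,1,-0.3,0,0,0,1,-0.6,0,0,0,1,-0.9,0,0,0,1])

```text
t: 3.9
tcp_pos: [0.4622, -0.0448, 0.07]
tool_rot: [-0.169, 0.688, 0.17, 0.685]
force: [0.0, -0.5, -3.8]
finger_gap: 0.277
```

```bash
python3 - <<'E'
from h import *
st(); m=camera_model("wrist"); np.save("wm.npy",m,allow_pickle=True)
cv2.imwrite("pics/w2.png",snapshot("wrist"))
E
```

```text
t 3.9 tcp [ 0.4622 -0.0448  0.07  ] F [ 0.  -0.5 -3.8] gap 0.277 q [-0.34  0.61  1.96 -0.    0.58 -2.39]
[[-0.004, -0.466, 0.885], [0.0, 0.885, 0.466], [-1.0, 0.002, -0.004]]
```

View pics/w2.png

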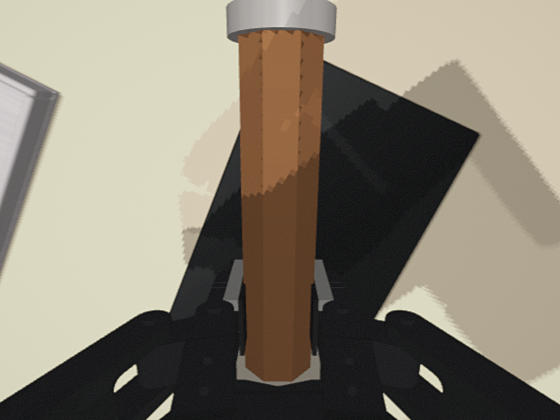

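>>> step_arm(increments=[-0.8,0,0,0,1,-1.6,0.2,0.2,1,1,-2.33,0.6,0.6,2.5,1,-2.33,1.1,1.1,4.2,1,-2.33,1.6,1.6,5.9,1])

```text
t: 4.58
tcp_pos: [0.5032, 0.0858, 0.2111]
tool_rot: [0.012, 0.708, -0.013, 0.706]
force: [0.2, -0.5, -3.3]
finger_gap: 0.277
```

```bash
python3 - <<'E'
from h import *
st()
print(inc((.516,.1286,.20))[0])
E
```

```text
t 4.58 tcp [0.5032 0.0858 0.2111] F [ 0.2 -0.5 -3.3] gap 0.277 q [-0.05  0.4   1.74 -0.    1.   -1.58]
[[-0.002, 0.036, 0.999], [-0.001, 0.999, -0.036], [-1.0, -0.001, -0.002]]
[0.18 0.72 0.19]
```

>>> step_arm(increments=[0,0.4,0.19,0,1,0.1,0.72,0.19,0,1,0.18,0.72,0.19,0,1,0.18,0.72,0.19,0,1,0.18,0.72,0.19,0,1])

```text
t: 5.2
tcp_pos: [0.5158, 0.1276, 0.2]
tool_rot: [0.013, 0.708, -0.014, 0.706]
force: [-0.6, 0.0, -4.0]
finger_gap: 0.282
```

```bash
python3 - <<'E'
from h import *
st()
a=snapshot("side")[200:340,180:380]; b=snapshot("top")[110:250,110:310]
cv2.imwrite("pics/s3.png",np.hstack([cv2.resize(x,None,fx=2,fy=4,interpolation=cv2.INTER_CUBIC) if 0 else cv2.resize(x,(400,280),interpolation=cv2.INTER_CUBIC) for x in (a,b)]))
m=camera_model("side")
E
```

```text
t 5.2 tcp [0.5158 0.1276 0.2   ] F [-0.6  0.  -4. ] gap 0.282 q [ 0.03  0.45  1.7  -0.    1.   -1.5 ]
[[-0.002, 0.037, 0.999], [-0.001, 0.999, -0.037], [-1.0, -0.002, -0.002]]
```

View pics/s3.png

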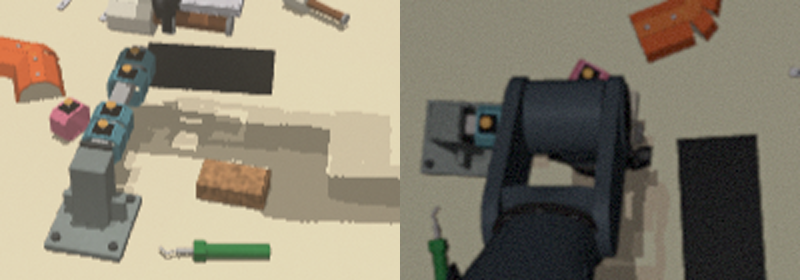

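```bash
python3 - <<'E'
from h import *
m=camera_model("side")
for X in [(.5826,.3143,.1475),(.5808,.2692,.1475),(.5774,.1761,.1475),(.5765,.1266,.1475),(.576,.1256,.22),(.576,.1256,.252),(.612,.1256,.22),(.54,.1256,.22)]: print(np.round(proj(m,X),1))
im=snapshot("side"); cv2.imwrite("pics/s3b.png",cv2.resize(im[160:280,200:320],None,fx=5,fy=5,interpolation=cv2.INTER_CUBIC))
E
```

```text
[231.4 260.7]
[235.6 251.2]
[243.8 233. ]
[247.6 223.8]
[247.1 206.1]
[246.7 198. ]
[236.3 204.9]
[257.9 207.3]
```

View pics/s3b.png

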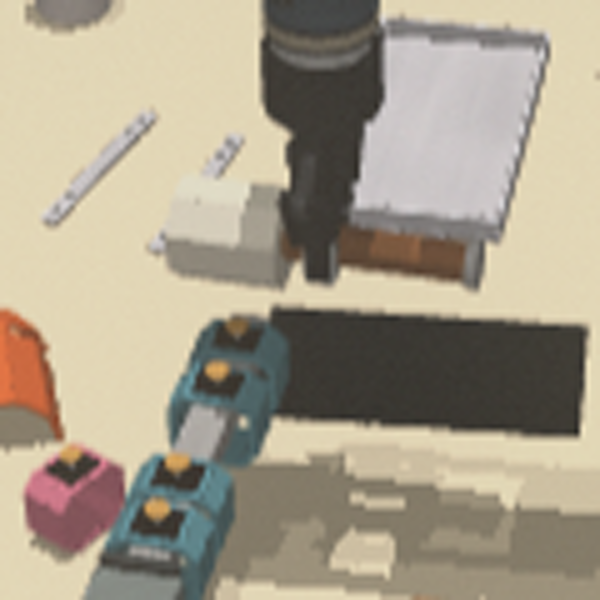

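>>> step_arm(increments=[0.3,0,0,0,1,0.55,0,0,0,1,0.82,0,0,0,1,0.84,0,0,0,1,0.84,0,0,0,1])

```text
t: 5.98
tcp_pos: [0.5162, 0.1276, 0.1509]
tool_rot: [0.013, 0.707, -0.014, 0.707]
force: [-4.2, -0.3, 4.1]
finger_gap: 0.281
```

```bash
python3 - <<'E'
from h import *
print(st()[0]["ft_torque"])
E
```

```text
t 5.97 tcp [0.5162 0.1276 0.1509] F [-4.2 -0.3  4.1] gap 0.281 q [ 0.03  0.52  1.74 -0.    0.88 -1.5 ]
[[-0.001, 0.037, 0.999], [-0.002, 0.999, -0.037], [-1.0, -0.002, -0.001]]
[-0.03764241  0.32748184 -0.06907072]
```

>>> step_arm(increments=[-0.4,0,0,0,1,-0.4,0,0,0,1,0.06,0,0,0,1,0.08,0,0,0,1,0.08,0,0,0,1])

```text
t: 6.6
tcp_pos: [0.5165, 0.1273, 0.1465]
tool_rot: [0.012, 0.707, -0.014, 0.707]
force: [-3.1, 0.1, 5.7]
finger_gap: 0.281
```

```bash
python3 - <<'E'
from h import *
print(st()[0]["ft_torque"])
E
```

```text
t 6.6 tcp [0.5165 0.1273 0.1465] F [-3.1  0.1  5.7] gap 0.281 q [ 0.03  0.52  1.75 -0.    0.87 -1.5 ]
[[0.0, 0.037, 0.999], [-0.002, 0.999, -0.037], [-1.0, -0.002, 0.0]]
[-0.17198876  0.15307213 -0.03711496]
```

>>> step_arm(increments=[-0.4,0,0,0,1,-0.8,0,0,0,1,-0.8,0,0,0,1,-0.8,0.0,0,0,1,-0.8,0,0,0,1])

```text
t: 7.22
tcp_pos: [0.5154, 0.1273, 0.193]
tool_rot: [0.012, 0.708, -0.014, 0.706]
force: [-0.7, 0.2, -4.4]
finger_gap: 0.279
```

```bash
python3 - <<'E'
from h import *
st()
im=snapshot("side"); cv2.imwrite("pics/s4.png",cv2.resize(im[160:280,200:320],None,fx=5,fy=5,interpolation=cv2.INTER_CUBIC))
E
```

```text
t 7.22 tcp [0.5154 0.1273 0.193 ] F [-0.7  0.2 -4.4] gap 0.279 q [ 0.03  0.45  1.71 -0.    0.98 -1.5 ]
[[-0.003, 0.037, 0.999], [-0.002, 0.999, -0.037], [-1.0, -0.002, -0.003]]
```

View pics/s4.png

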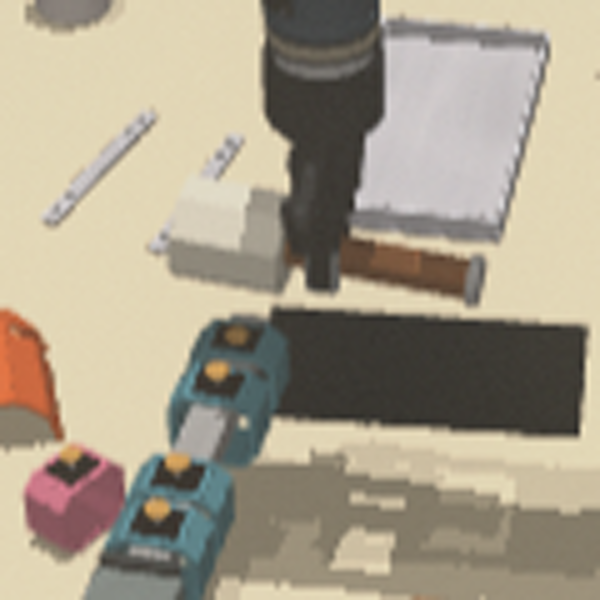

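>>> step_arm(increments=[0,0,0.36,0,1,0.3,0,0.36,0,1,0.5,0,0.36,0,1,0.72,0,0.36,0,1,0.72,0,0.36,0,1])

```text
t: 7.9
tcp_pos: [0.5367, 0.1265, 0.1494]
tool_rot: [0.012, 0.708, -0.014, 0.706]
force: [0.3, 0.8, -3.2]
finger_gap: 0.284
```

>>> step_arm(increments=[0,0,0,0,1,0.02,0,0,0,1,0.03,0,0,0,1,0.04,0,0,0,1,0.04,0,0,0,1])

```text
t: 8.52
tcp_pos: [0.5365, 0.1265, 0.1486]
tool_rot: [0.012, 0.708, -0.014, 0.706]
force: [-3.4, -0.8, 8.5]
finger_gap: 0.278
```

```bash
python3 - <<'E'
from h import *
print(st()[0]["ft_torque"])
E
```

```text
t 8.53 tcp [0.5365 0.1265 0.1486] F [-3.4 -0.8  8.5] gap 0.278 q [ 0.03  0.54  1.7  -0.    0.91 -1.5 ]
[[-0.003, 0.037, 0.999], [-0.002, 0.999, -0.037], [-1.0, -0.002, -0.003]]
[-0.09569144  0.52738469 -0.03812316]
```

>>> step_arm(increments=[0,0,0,0,1,0.05,0,0,0,1,0.07,0,0,0,1,0.07,0,0,0,1,0.07,0,0,0,1])

```text
t: 9.15
tcp_pos: [0.5362, 0.1265, 0.1477]
tool_rot: [0.012, 0.707, -0.014, 0.706]
force: [-8.9, -2.0, 21.1]
finger_gap: 0.282
```

>>> step_arm(increments=[-0.2,0,0,0,1,-0.4,0,0,0,1,-0.5,0,0,0,1,-0.5,0,0,0,1,-0.5,0,0,0,1])

```text
t: 9.78
tcp_pos: [0.5359, 0.1266, 0.1771]
tool_rot: [0.012, 0.708, -0.014, 0.706]
force: [0.1, -0.2, -3.5]
finger_gap: 0.282
```

```bash
python3 - <<'E'
from h import *
st()
print(inc((.538,.1765,.185)))
E
```

```text
t 9.78 tcp [0.5359 0.1266 0.1771] F [ 0.1 -0.2 -3.5] gap 0.282 q [ 0.03  0.5   1.67 -0.    0.97 -1.5 ]
[[-0.003, 0.036, 0.999], [-0.002, 0.999, -0.036], [-1.0, -0.003, -0.003]]
(array([-0.13,  0.83,  0.  ]), {'t': 9.775, 'q': array([ 0.03030202,  0.50102173,  1.67289504, -0.002923  ,  0.97053508,
       -1.50235079]), 'qd': array([ 9.10661231e-05,  3.16845690e-03,  4.83001355e-03, -6.73124796e-04,
        8.34761454e-04, -1.49288502e-03]), 'tau': array([ 1.55718069e-03, -4.20585179e+01, -1.57087165e+01, -2.01297778e-02,
       -1.88375269e-01,  4.01222906e-04]), 'tcp_pos': array([0.53586559, 0.12657779, 0.17708486]), 'tool_rot': array([ 0.01199927,  0.70795546, -0.01380086,  0.70602027]), 'force': array([ 0.0514375 , -0.22420509, -3.50236695]), 'ft_torque': array([ 0.01169087,  0.16591219, -0.03472449]), 'finger_gap': 0.2816851084584806})
```

>>> step_arm(increments=[-0.1,0.5,0,0,1,-0.1,0.83,0.03,0,1,-0.1,0.83,0.03,0,1,-0.1,0.83,0.03,0,1,-0.1,0.83,0.03,0,1])

```text
t: 10.4
tcp_pos: [0.5393, 0.1757, 0.1827]
tool_rot: [0.012, 0.708, -0.014, 0.706]
force: [-0.2, -1.1, -3.7]
finger_gap: 0.284
```

>>> step_arm(increments=[0.2,0,0,0,1,0.4,0,0,0,1,0.6,0,0,0,1,0.62,0,0,0,1,0.62,0,0,0,1])

```text
t: 11.02
tcp_pos: [0.5381, 0.1748, 0.1474]
tool_rot: [0.011, 0.709, -0.015, 0.705]
force: [-7.6, -2.8, 14.1]
finger_gap: 0.282
```

```bash
python3 - <<'E'
from h import *
print(st()[0]["ft_torque"])
E
```

```text
t 11.03 tcp [0.5381 0.1748 0.1474] F [-7.6 -2.8 14.1] gap 0.282 q [ 0.12  0.56  1.66 -0.    0.93 -1.41]
[[-0.005, 0.037, 0.999], [-0.004, 0.999, -0.037], [-1.0, -0.005, -0.005]]
[-0.39557548  0.93077978 -0.05799304]
```

>>> step_arm(increments=[-0.3,0,0,0,1,-0.3,0,0,0,1,0.05,0,0,0,1,0.05,0,0,0,1,0.05,0,0,0,1])

```text
t: 11.65
tcp_pos: [0.5381, 0.1749, 0.1448]
tool_rot: [0.011, 0.709, -0.015, 0.705]
force: [-3.5, -0.7, 6.8]
finger_gap: 0.278
```

>>> step_arm(increments=[-0.3,0,0,0,1,-0.6,0,0,0,1,-0.6,0,0,0,1,-0.6,0,0,0,1,-0.6,0,0,0,1])

```text
t: 12.28
tcp_pos: [0.5375, 0.175, 0.1794]
tool_rot: [0.011, 0.709, -0.015, 0.705]
force: [0.1, -0.7, -3.1]
finger_gap: 0.284
```

```bash
python3 - <<'E'
from h import *
st()
print(inc((.542,.2695,.185))[0])
E
```

```text
t 12.28 tcp [0.5375 0.175  0.1794] F [ 0.1 -0.7 -3.1] gap 0.284 q [ 0.12  0.52  1.63 -0.    1.   -1.41]
[[-0.007, 0.037, 0.999], [-0.005, 0.999, -0.037], [-1.0, -0.005, -0.007]]
[-0.1   1.58  0.02]
```

```bash
python3 - <<'E'
from h import *
im=snapshot("side"); cv2.imwrite("pics/s5.png",cv2.resize(im[180:280,210:310],None,fx=6,fy=6,interpolation=cv2.INTER_CUBIC))
E
```

```text
(no output)
```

View pics/s5.png

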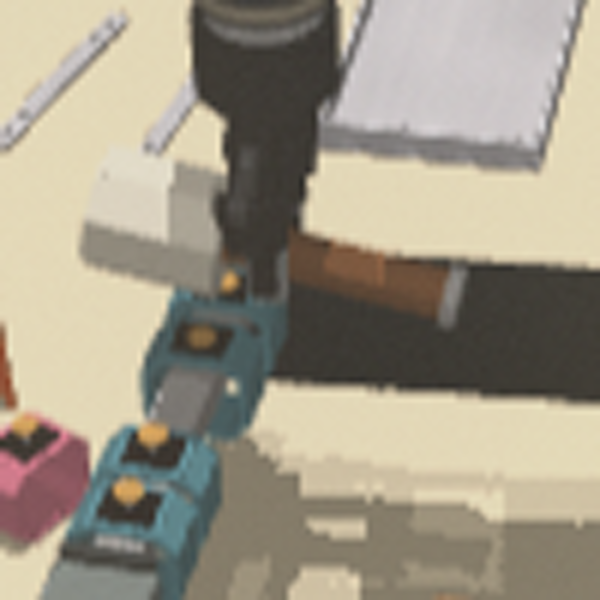

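>>> step_arm(increments=[-0.2,0.5,0,0,1,-0.2,1.3,0.07,0,1,-0.1,1.6,0.07,0,1,-0.1,1.6,0.07,0,1,-0.1,1.6,0.07,0,1])

```text
t: 12.95
tcp_pos: [0.5448, 0.2698, 0.1845]
tool_rot: [0.011, 0.71, -0.015, 0.704]
force: [-0.6, -0.3, -3.1]
finger_gap: 0.284
```

>>> step_arm(increments=[0.2,0,0,0,1,0.4,0,0,0,1,0.57,0,0,0,1,0.59,0,0,0,1,0.59,0,0,0,1])

```text
t: 13.58
tcp_pos: [0.5446, 0.2695, 0.1491]
tool_rot: [0.011, 0.71, -0.015, 0.704]
force: [-0.9, -0.7, -2.8]
finger_gap: 0.281
```

```bash
python3 - <<'E'
from h import *
print(st()[0]["ft_torque"])
E
```

```text
t 13.57 tcp [0.5446 0.2695 0.1491] F [-0.9 -0.7 -2.8] gap 0.281 q [ 0.28  0.61  1.55 -0.    1.   -1.25]
[[-0.008, 0.037, 0.999], [-0.006, 0.999, -0.037], [-1.0, -0.006, -0.008]]
[-0.11794596  0.22063408 -0.0360956 ]
```

>>> step_arm(increments=[0.02,0,0,0,1,0.03,0,0,0,1,0.04,0,0,0,1,0.05,0,0,0,1,0.05,0,0,0,1])

```text
t: 14.2
tcp_pos: [0.5446, 0.2696, 0.1473]
tool_rot: [0.011, 0.71, -0.015, 0.704]
force: [-3.6, -0.9, 5.6]
finger_gap: 0.279
```

```bash
python3 - <<'E'
from h import *
print(st()[0]["ft_torque"])
im=snapshot("side"); cv2.imwrite("pics/s6.png",cv2.resize(im[180:280,210:310],None,fx=6,fy=6,interpolation=cv2.INTER_CUBIC))
E
```

```text
t 14.2 tcp [0.5446 0.2696 0.1473] F [-3.6 -0.9  5.6] gap 0.279 q [ 0.28  0.61  1.55 -0.    0.99 -1.25]
[[-0.007, 0.037, 0.999], [-0.005, 0.999, -0.037], [-1.0, -0.006, -0.007]]
[-0.29704891  0.60242778 -0.00500834]
```

View pics/s6.png

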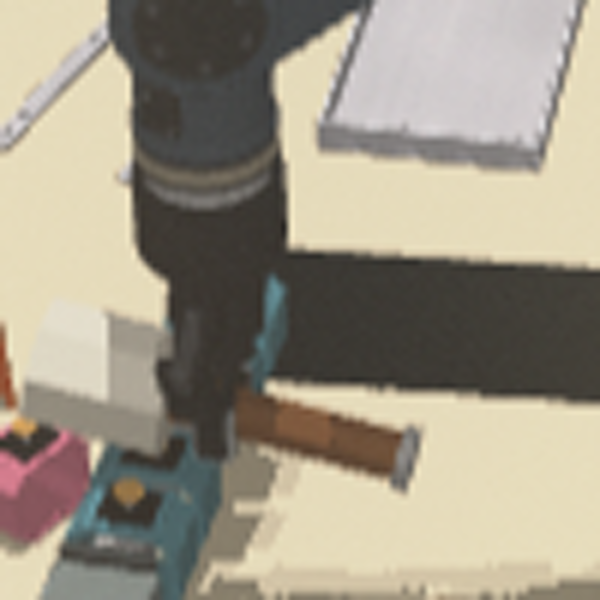

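>>> step_arm(increments=[-0.3,0,0,0,1,-0.3,0,0,0,1,0.0,0,0,0,1,0.03,0,0,0,1,0.03,0,0,0,1])

```text
t: 14.88
tcp_pos: [0.5457, 0.2701, 0.1459]
tool_rot: [0.011, 0.709, -0.015, 0.705]
force: [0.9, 0.8, 0.9]
finger_gap: 0.281
```

```bash
python3 - <<'E'
from h import *
print(st()[0]["ft_torque"])
E
```

```text
t 14.88 tcp [0.5457 0.2701 0.1459] F [0.9 0.8 0.9] gap 0.281 q [ 0.28  0.61  1.55 -0.    0.99 -1.25]
[[-0.005, 0.037, 0.999], [-0.004, 0.999, -0.037], [-1.0, -0.005, -0.004]]
[ 0.19358172 -0.11109698  0.06615653]
```

>>> step_arm(increments=[0.01,0,0,0,1,0.03,0,0,0,1,0.04,0,0,0,1,0.04,0,0,0,1,0.04,0,0,0,1])

```text
t: 15.5
tcp_pos: [0.5457, 0.2702, 0.1453]
tool_rot: [0.011, 0.708, -0.014, 0.706]
force: [-2.5, -0.6, 10.3]
finger_gap: 0.279
```

>>> step_arm(increments=[-0.3,0,0,0,1,-0.6,0,0,0,1,-0.6,0.4,0.06,0,1,-0.6,0.75,0.06,0,1,-0.6,0.75,0.06,0,1])

```text
t: 16.12
tcp_pos: [0.5499, 0.3166, 0.1799]
tool_rot: [0.01, 0.709, -0.014, 0.705]
force: [-0.1, -0.1, -3.9]
finger_gap: 0.278
```

>>> step_arm(increments=[0.2,0,0,0,1,0.35,0,0,0,1,0.57,0,0,0,1,0.6,0,0,0,1,0.6,0,0,0,1])

```text
t: 16.75
tcp_pos: [0.5489, 0.3159, 0.1456]
tool_rot: [0.01, 0.709, -0.014, 0.705]
force: [-6.1, -1.3, 9.6]
finger_gap: 0.275
```

>>> step_arm(increments=[0.01,0,0,0,1,0.02,0,0,0,1,0.03,0,0,0,1,0.03,0,0,0,1,0.03,0,0,0,1])

```text
t: 17.38
tcp_pos: [0.5489, 0.3158, 0.1455]
tool_rot: [0.01, 0.709, -0.014, 0.705]
force: [-5.1, -0.7, 10.4]
finger_gap: 0.281
```

>>> step_arm(increments=[-0.3,0,0,0,1,-0.3,0,0,0,1,0.03,0,0,0,1,0.05,0,0,0,1,0.05,0,0,0,1])

```text
t: 18.0
tcp_pos: [0.5495, 0.316, 0.1438]
tool_rot: [0.011, 0.708, -0.014, 0.706]
force: [-3.1, -1.3, 8.6]
finger_gap: 0.282
```

>>> step_arm(increments=[-0.5,0,0,0,1,-1,0,0,0,1,-1.5,0,-0.5,0,1,-2,-0.5,-1,0,1,-2,-0.5,-1.4,0,1])

```text
t: 18.62
tcp_pos: [0.465, 0.2884, 0.2653]
tool_rot: [0.011, 0.707, -0.014, 0.707]
force: [0.3, -0.2, -3.9]
finger_gap: 0.28
```

```bash
python3 - <<'E'
from h import *
st()
im=snapshot("side"); cv2.imwrite("pics/s7.png",cv2.resize(im[200:280,215:295],None,fx=7,fy=7,interpolation=cv2.INTER_CUBIC))
E
```

```text
t 18.62 tcp [0.465  0.2884 0.2653] F [ 0.3 -0.2 -3.9] gap 0.28 q [ 0.35  0.38  1.59 -0.    1.17 -1.18]
[[-0.001, 0.036, 0.999], [-0.004, 0.999, -0.036], [-1.0, -0.004, -0.001]]
```

View pics/s7.png

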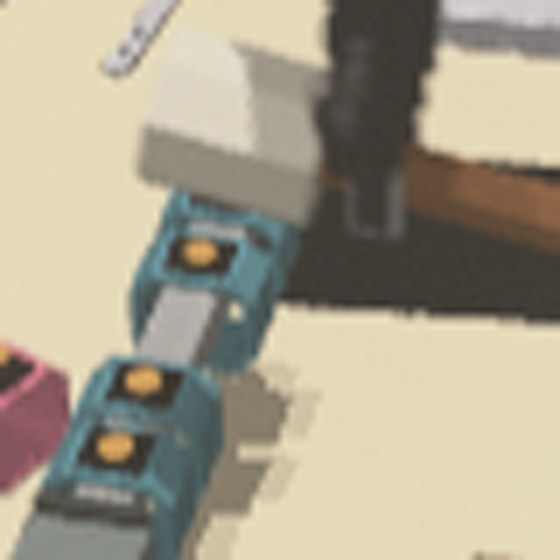

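>>> step_arm(increments=[0,-1,0.1,0,1,0,-2,0.2,0,1,0,-3,0.3,0,1,0,-4,0.4,0,1,0,-4.9,0.5,-1,1])

```text
t: 19.3
tcp_pos: [0.4798, -0.0086, 0.2641]
tool_rot: [-0.021, 0.711, 0.017, 0.703]
force: [0.2, 0.1, -4.1]
finger_gap: 0.282
```

```bash
python3 - <<'E'
from h import *
st()
print(inc((.484,-.027,.10))[0])
im=snapshot("side"); a=cv2.resize(im[205:275,215:275],None,fx=8,fy=8,interpolation=cv2.INTER_CUBIC)
im=snapshot("top"); b=cv2.resize(im[150:220,140:240],None,fx=3,fy=8,interpolation=cv2.INTER_CUBIC)
cv2.imwrite("pics/s8.png",np.hstack([a,b]))
E
```

```text
t 19.3 tcp [ 0.4798 -0.0086  0.2641] F [ 0.2  0.1 -4.1] gap 0.282 q [-0.25  0.29  1.74 -0.01  1.12 -1.87]
[[-0.01, -0.054, 0.998], [-0.005, 0.999, 0.054], [-1.0, -0.005, -0.011]]
[ 2.74 -0.3   0.08]
```

View pics/s8.png

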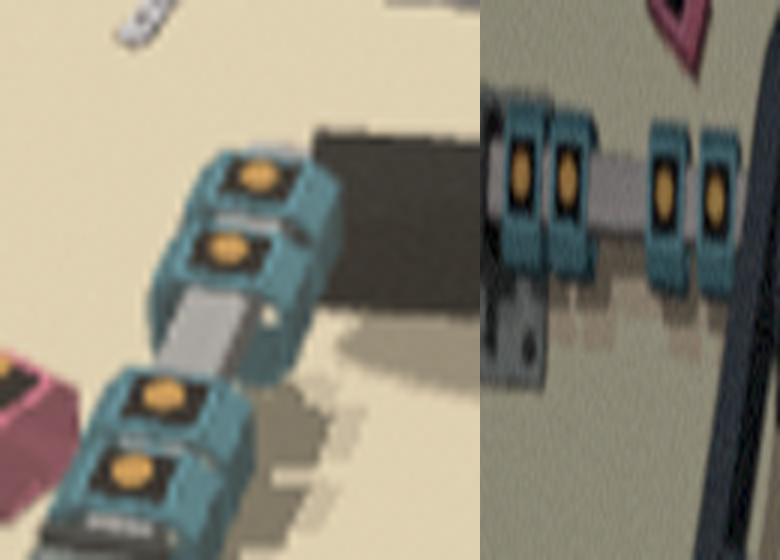

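>>> step_arm(increments=[1,-0.3,0.08,0,1,1.9,-0.3,0.08,0,1,2.7,-0.3,0.08,0,1,2.7,-0.3,0.08,0,1,2.7,-0.3,0.08,0,1])

```text
t: 20.02
tcp_pos: [0.4866, -0.031, 0.1031]
tool_rot: [-0.019, 0.709, 0.014, 0.704]
force: [1.1, -0.2, -3.4]
finger_gap: 0.276
```

```bash
python3 - <<'E'
from h import *
st()
def caps(im):
    h=cv2.cvtColor(im,cv2.COLOR_BGR2HSV); m=cv2.inRange(h,(8,90,90),(28,255,255))[205:275,222:256]
    n,l,s,c=cv2.connectedComponentsWithStats(m); return [(c[i]+[222,205]).round(2).tolist()+[int(s[i,4])] for i in range(1,n) if s[i,4]>5]
print(caps(cv2.imread("pics/side0.png"))); print(caps(snapshot("side")))
m=camera_model("side")
for X in [(.5826,.3143),(.5808,.2692),(.5774,.1761),(.5765,.1266)]: print(proj(m,X+(.1475,)),proj(m,X+(.1385,)))
E
```

```text
t 20.02 tcp [ 0.4866 -0.031   0.1031] F [ 1.1 -0.2 -3.4] gap 0.276 q [-0.29  0.56  1.88 -0.02  0.7  -1.89]
[[-0.007, -0.047, 0.999], [-0.009, 0.999, 0.047], [-1.0, -0.008, -0.007]]
[[246.86, 224.93, 14], [242.86, 233.93, 14], [234.94, 252.24, 17], [230.88, 261.59, 17]]
[[246.88, 226.41, 17], [242.88, 235.41, 17], [234.95, 253.9, 20], [231.0, 263.33, 18]]
(np.float64(231.36400557802466), np.float64(260.68655858839384)) (np.float64(231.52247268582468), np.float64(262.89011151825264))
(np.float64(235.6465362759971), np.float64(251.24058117028693)) (np.float64(235.7879405776177), np.float64(253.42659819334978))
(np.float64(243.83065490049597), np.float64(232.96990727304666)) (np.float64(243.94106707081806), np.float64(235.11821471257912))
(np.float64(247.63766626450223), np.float64(223.84842981187268)) (np.float64(247.73427008940638), np.float64(225.9760391394156))
```

>>> step_arm(increments=[0.4,0,0,0,1,0.8,0,0,0,1,1.1,0,0,0,1,1.25,0,0,0,1,1.33,0,0,0,1])

```text
t: 20.7
tcp_pos: [0.4881, -0.0322, 0.0252]
tool_rot: [-0.02, 0.708, 0.013, 0.706]
force: [0.2, -0.5, -3.6]
finger_gap: 0.277
```

>>> step_arm(increments=[0.03,0,0,0,1,0.06,0,0,0,1,0.1,0,0,0,1,0.1,0,0,0,1,0.1,0,0,0,1])

```text
t: 21.32
tcp_pos: [0.488, -0.0322, 0.0192]
tool_rot: [-0.02, 0.708, 0.013, 0.706]
force: [-0.9, -0.6, -4.0]
finger_gap: 0.284
```

>>> step_arm(increments=[0,0,0,0,0.7,0,0,0,0,0.6,0,0,0,0,0.5,0,0,0,0,0.3,0,0,0,0,0], grip_force=20)

```text
t: 21.95
tcp_pos: [0.4882, -0.0323, 0.0193]
tool_rot: [-0.02, 0.708, 0.013, 0.706]
force: [-1.2, 0.5, 0.1]
finger_gap: 0.886
```

>>> step_arm(increments=[0,0,0,0,0,0,0,0,0,0,-0.5,0,0,0,0,-1.2,0,0,0,0,-2,0,0,0,0])

```text
t: 22.58
tcp_pos: [0.4877, -0.0309, 0.14]
tool_rot: [-0.02, 0.708, 0.013, 0.706]
force: [0.9, -0.9, 0.3]
finger_gap: 0.999
```

```bash
python3 - <<'E'
from h import *
st(); np.save("wm.npy",camera_model("wrist"),allow_pickle=True)
cv2.imwrite("pics/w9.png",snapshot("wrist"))
E
```

```text
t 22.57 tcp [ 0.4877 -0.0309  0.14  ] F [ 0.9 -0.9  0.3] gap 0.999 q [-0.29  0.49  1.86 -0.01  0.79 -1.89]
[[-0.003, -0.047, 0.999], [-0.01, 0.999, 0.047], [-1.0, -0.01, -0.004]]
```

View pics/w9.png

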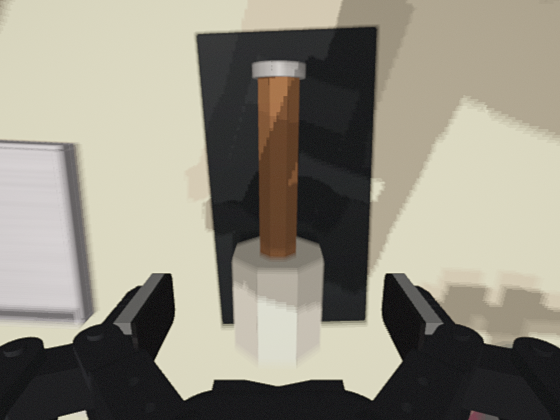

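```bash
python3 - <<'E'
from h import *
m=np.load("wm.npy",allow_pickle=True).item()
for n,u,v,z in [("mat",222,325,.004),("mat",366,321,.004),("mat",197,35,.004),("mat",377,28,.004),("neck",278,256,.049),("pom",278,72,.05),("front top",278,363,.068)]: print(n,ray(m,u,v,z).round(4))
print(inc((.572,.132,.24))[0])
E
```

```text
mat [ 0.6048 -0.0779  0.004 ]
mat [0.5938 0.0512 0.004 ]
mat [ 0.3676 -0.0964  0.004 ]
mat [0.3573 0.0313 0.004 ]
neck [ 0.5158 -0.0311  0.049 ]
pom [ 0.394  -0.0368  0.05  ]
front top [ 0.5906 -0.0274  0.068 ]
[-1.6   2.64  1.48]
```

>>> step_arm(increments=[-1,0,0,2,0,-1.2,0.6,0.4,4,0,-1.2,1.2,0.8,6,0,-1.2,1.9,1.2,8,0,-1.2,2.55,1.6,10,0])

```text
t: 23.25
tcp_pos: [0.5797, 0.1281, 0.216]
tool_rot: [0.282, 0.643, -0.289, 0.651]
force: [0.8, -0.6, -0.1]
finger_gap: 1.002
```

>>> step_arm(increments=[0,0,0,2,0,0,0,0,4,0,0,0,0,6,0,0,0,0,8,0,0,0,0,9.0,0])

```text
t: 23.88
tcp_pos: [0.5793, 0.1281, 0.2155]
tool_rot: [-0.511, -0.483, 0.514, -0.493]
force: [-0.3, 0.3, -0.4]
finger_gap: 1.002
```

```bash
python3 - <<'E'
from h import *
s,R=st(); print(np.degrees(np.arctan2(R[1,1],R[0,1])))
print(inc((.5765,.1266,.21))[0])
m=camera_model("wrist"); np.save("wm.npy",m,allow_pickle=True)
im=snapshot("wrist"); cv2.imwrite("pics/w10.png",im)
for X in [(.5826,.3143),(.5808,.2692),(.5774,.1761),(.5765,.1266)]: print(np.round(proj(m,X+(.1395,)),1))
h=cv2.cvtColor(im,cv2.COLOR_BGR2HSV); k=cv2.inRange(h,(8,90,90),(28,255,255))
n,l,s,c=cv2.connectedComponentsWithStats(k)
for i in range(1,n):
  if s[i,4]>150: print(c[i].round(1),s[i],ray(m,*c[i],.1395).round(4))
E
```

```text
t 23.88 tcp [0.5793 0.1281 0.2155] F [-0.3  0.3 -0.4] gap 1.002 q [ 0.04  0.5   1.53 -0.01  1.1   0.09]
[[0.007, 0.999, -0.049], [-0.013, -0.049, -0.999], [-1.0, 0.007, 0.013]]
-2.7983807049601257
[ 0.09 -0.05  0.03]
[ 264.  -136.7]
[265.7 -30. ]
[269.2 148.1]
[272.1 225.3]
[51.1 28.6] [   0    0  111   60 5953] [0.4614 0.247  0.1395]
[401.9 117.7] [392 107  21  22 365] [0.657  0.19   0.1395]
[273.9 144.5] [261 132  26  26 524] [0.5804 0.1781 0.1395]
[490.7 245.3] [  410   165   150   138 12016] [0.7205 0.1052 0.1395]
[275.3 221.1] [264 210  24  23 437] [0.5787 0.1294 0.1395]
[208.6 326.2] [ 166  315   83   24 1702] [0.5274 0.0532 0.1395]
```

>>> step_arm(increments=[0.8,-0.02,0,0.1,0,1.6,-0.02,0,0.1,0,2.12,-0.02,0,0.1,0,2.12,-0.02,0,0.1,0,2.12,-0.02,0,0.1,0])

```text
t: 24.55
tcp_pos: [0.5798, 0.1266, 0.0892]
tool_rot: [-0.513, -0.48, 0.515, -0.491]
force: [0.3, -0.8, 0.4]
finger_gap: 1.0
```

>>> step_arm(increments=[0,0,0,0,1,0,0,0,0,1,0,0,0,0,1,0,0,0,0,1,0,0,0,0,1], grip_force=50)

```text
t: 25.18
tcp_pos: [0.5807, 0.1266, 0.0913]
tool_rot: [-0.514, -0.479, 0.515, -0.491]
force: [-0.5, -0.0, 6.4]
finger_gap: 0.696
```

>>> step_arm(increments=[-0.08,0,0,0,1,-0.13,0,0,0,1,-0.13,0,0,0,1,-0.13,0,0.3,0,1,-0.13,0,0.6,0,1])

```text
t: 25.8
tcp_pos: [0.5782, 0.0895, 0.0993]
tool_rot: [-0.514, -0.479, 0.515, -0.491]
force: [-0.1, -0.5, -0.7]
finger_gap: 0.699
```

>>> step_arm(increments=[0,0,0.4,0,1,0,0,0.8,0,1,-0.5,0,1.4,0,1,-1,0,2.2,0,1,-1.2,0,3,0,1])

```text
t: 26.42
tcp_pos: [0.5673, -0.0922, 0.1752]
tool_rot: [-0.514, -0.478, 0.514, -0.492]
force: [0.8, -0.1, -0.9]
finger_gap: 0.697
```

```bash
python3 - <<'E'
from h import *
s,R=st(); print(np.degrees(np.arctan2(R[1,1],R[0,1])))
print(inc((.521,-.43,.10))[0], inc((.521,-.43,.014))[0])
E
```

```text
t 26.43 tcp [ 0.5673 -0.0922  0.1752] F [ 0.8 -0.1 -0.9] gap 0.697 q [-0.35  0.53  1.63 -0.01  0.97 -0.29]
[[0.013, 0.998, -0.059], [-0.014, -0.059, -0.998], [-1.0, 0.014, 0.014]]
-3.355273891375438
[ 1.32 -0.46  5.65] [ 2.76 -0.48  5.63]
```

>>> step_arm(increments=[0,-0.1,1,0,1,0,-0.2,2,-0.3,1,0,-0.3,3,-0.3,1,0.3,-0.4,4,-0.3,1,0.6,-0.46,5,-0.3,1])

```text
t: 27.05
tcp_pos: [0.5208, -0.393, 0.1427]
tool_rot: [-0.508, -0.484, 0.509, -0.498]
force: [1.5, -0.1, -0.8]
finger_gap: 0.702
```

```bash
python3 - <<'E'
from h import *
s,R=st(); print(np.degrees(np.arctan2(R[1,1],R[0,1])))
print(inc((.521,-.43,.017))[0])
E
```

```text
t 27.05 tcp [ 0.5208 -0.393   0.1427] F [ 1.5 -0.1 -0.8] gap 0.702 q [-0.82  0.66  1.45 -0.    1.01 -0.78]
[[0.013, 0.999, -0.034], [-0.015, -0.034, -0.999], [-1.0, 0.014, 0.014]]
-1.954216630572354
[ 2.1  -0.    0.59]
```

>>> step_arm(increments=[0.4,0,0.5,0,1,0.9,0,0.6,0,1,1.5,0,0.59,0,1,1.9,0,0.59,0,1,2.08,0,0.59,0,1])

```text
t: 27.68
tcp_pos: [0.5191, -0.4304, 0.0163]
tool_rot: [-0.509, -0.485, 0.509, -0.497]
force: [-0.4, -0.1, -1.1]
finger_gap: 0.699
```

>>> step_arm(increments=[0.04,0,0,0,1,0.08,0,0,0,1,0.08,0,0,0,0.2,0.08,0,0,0,0,0.08,0,0,0,0])

```text
t: 28.3
tcp_pos: [0.5193, -0.4308, 0.0119]
tool_rot: [-0.509, -0.485, 0.509, -0.497]
force: [-0.4, -0.1, 0.0]
finger_gap: 0.999
```

>>> step_arm(increments=[-0.2,0,0,0,0,-0.7,0,0,0,0,-1.5,0,0,0,0,-2.4,0,0,0,0,-2.7,0,-0.6,0,0])

```text
t: 28.92
tcp_pos: [0.5207, -0.397, 0.1789]
tool_rot: [-0.509, -0.48, 0.51, -0.5]
force: [0.9, -0.2, -0.4]
finger_gap: 0.999
```

```bash
python3 - <<'E'
from h import *
s,R=st(); print(np.degrees(np.arctan2(R[1,1],R[0,1])))
m=camera_model("top"); im=snapshot("top"); cv2.imwrite("pics/t11.png",cv2.resize(im[140:270,120:430],None,fx=2.5,fy=2.5,interpolation=cv2.INTER_CUBIC))
print(inc((.579,.1775,.20))[0])
E
```

```text
t 28.93 tcp [ 0.5207 -0.397   0.1789] F [ 0.9 -0.2 -0.4] gap 0.999 q [-0.82  0.61  1.43 -0.    1.07 -0.78]
[[0.019, 0.999, -0.039], [-0.021, -0.038, -0.999], [-1.0, 0.02, 0.021]]
-2.1966145015678094
[-0.46  0.65 -9.47]
```

View pics/t11.png

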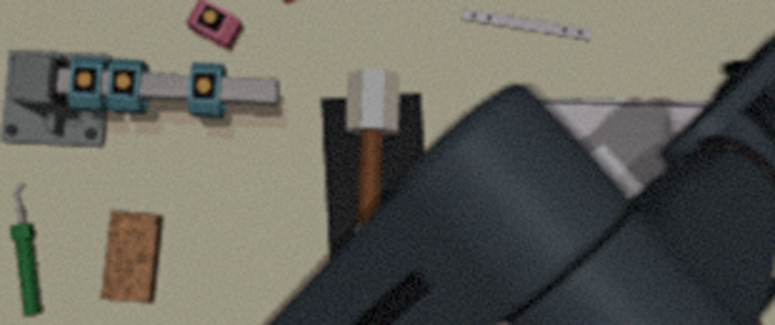

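```bash
python3 - <<'E'
from h import *
m=camera_model("top")
f=lambda u,v,z: print((120+u/2.5,140+v/2.5),ray(m,120+u/2.5,140+v/2.5,z).round(4))
f(373,69,.068);f(373,131,.068);f(373,97,.004)
for u,v in((85,79),(123,81),(204,86)): f(u,v,.1395)
E
```

```text
(269.2, 167.6) [ 0.6185 -0.0176  0.068 ]
(269.2, 192.4) [ 0.5413 -0.0195  0.068 ]
(269.2, 178.8) [ 0.5962 -0.0176  0.004 ]
(154.0, 171.6) [0.5827 0.3129 0.1395]
(169.2, 172.4) [0.5813 0.2692 0.1395]
(201.6, 174.4) [0.5777 0.1758 0.1395]
```

>>> step_arm(increments=[-0.4,0.1,-1,0,0,-0.5,0.2,-2,0,0,-0.6,0.3,-3,0,0,-0.6,0.4,-4,0,0,-0.6,0.5,-5,0,0])

```text
t: 29.6
tcp_pos: [0.5603, -0.0884, 0.2125]
tool_rot: [0.51, 0.483, -0.508, 0.499]
force: [0.1, 0.8, 0.0]
finger_gap: 0.999
```

>>> step_arm(increments=[0,0,-1,0,0,0,0.15,-2,0,0,0,0.15,-3,0,0,0,0.15,-4,0,0,0,0.15,-4.5,0,0])

```text
t: 30.22
tcp_pos: [0.5782, 0.1844, 0.2094]
tool_rot: [0.509, 0.484, -0.507, 0.5]
force: [-0.4, -1.0, 0.2]
finger_gap: 0.998
```

```bash
cat > capf.py <<'E'
from h import *
import sys
s,R=st(); print(np.degrees(np.arctan2(R[1,1],R[0,1])))
m=camera_model("wrist"); im=snapshot("wrist")
h=cv2.cvtColor(im,cv2.COLOR_BGR2HSV); k=cv2.inRange(h,(8,90,90),(28,255,255))
n,l,st_,c=cv2.connectedComponentsWithStats(k)
for i in range(1,n):
  if 250<st_[i,4]<900: print(c[i].round(1),st_[i,2:],ray(m,*c[i],.1395).round(4))
print(inc([float(a) for a in sys.argv[1:4]])[0])
E
python3 capf.py .579 .177 .091
```

```text
t 30.23 tcp [0.5782 0.1844 0.2094] F [-0.4 -1.   0.2] gap 0.998 q [ 0.13  0.52  1.51 -0.02  1.09  0.17]
[[0.018, 0.999, -0.032], [-0.014, -0.032, -0.999], [-1.0, 0.018, 0.013]]
-1.819285389016485
[277.5  73.2] [ 28  38 879] [0.5826 0.2739 0.1395]
[399.2 185.8] [ 20  25 373] [0.6551 0.2075 0.1395]
[278.  230.3] [ 23  26 475] [0.58   0.1814 0.1395]
[ 1.98 -0.02  0.15]
```

>>> step_arm(increments=[0.7,0,0.1,0,0,1.5,0,0.12,0,0,1.97,0,0.12,0,0,1.97,0,0.12,0,0,1.97,0,0.12,0,0])

```text
t: 30.9
tcp_pos: [0.5813, 0.1785, 0.0926]
tool_rot: [0.51, 0.484, -0.505, 0.5]
force: [-0.1, 0.1, 1.0]
finger_gap: 1.002
```

>>> step_arm(increments=[0,0,0,0,1,0,0,0,0,1,0,0,0,0,1,0,0,0,0,1,0,0,0,0,1])

```text
t: 31.52
tcp_pos: [0.5822, 0.1786, 0.0948]
tool_rot: [0.511, 0.484, -0.504, 0.501]
force: [-1.6, -0.3, 5.3]
finger_gap: 0.695
```

>>> step_arm(increments=[-0.08,0,0,0,1,-0.13,0,0,0,1,-0.13,0,0.5,0,1,-0.13,0,1.1,0,1,-0.13,0,1.7,0,1])

```text
t: 32.15
tcp_pos: [0.5789, 0.076, 0.1039]
tool_rot: [0.511, 0.484, -0.504, 0.501]
force: [0.5, -0.4, -0.5]
finger_gap: 0.696
```

>>> step_arm(increments=[0,0,0.4,0,1,0,0,1,0,1,-0.4,0,1.8,0,1,-1,0,2.6,0,1,-1.2,-0.1,3.5,0,1])

```text
t: 32.78
tcp_pos: [0.5663, -0.1348, 0.1804]
tool_rot: [0.511, 0.482, -0.503, 0.503]
force: [0.8, 0.2, -0.7]
finger_gap: 0.697
```

```bash
python3 - <<'E'
from h import *
s,R=st(); print(np.degrees(np.arctan2(R[1,1],R[0,1])))
print(inc((.521,-.365,.14))[0])
E
```

```text
t 32.77 tcp [ 0.5663 -0.1348  0.1804] F [ 0.8  0.2 -0.7] gap 0.697 q [-0.43  0.52  1.62  0.    0.97 -0.4 ]
[[0.029, 0.999, -0.029], [-0.013, -0.029, -1.0], [-0.999, 0.029, 0.012]]
-1.6551465406675463
[ 0.7  -0.66  3.85]
```

>>> step_arm(increments=[0,-0.2,1,0,1,0,-0.4,2,0,1,0.2,-0.6,3,0,1,0.5,-0.66,3.85,0,1,1.2,-0.68,3.85,0,1])

```text
t: 33.4
tcp_pos: [0.5222, -0.3724, 0.1118]
tool_rot: [0.512, 0.477, -0.504, 0.505]
force: [0.3, 0.8, -0.5]
finger_gap: 0.696
```

```bash
python3 - <<'E'
from h import *
st()
print(inc((.521,-.365,.0195))[0])
E
```

```text
t 33.4 tcp [ 0.5222 -0.3724  0.1118] F [ 0.3  0.8 -0.5] gap 0.696 q [-0.8   0.68  1.52  0.01  0.9  -0.77]
[[0.036, 0.999, -0.034], [-0.021, -0.034, -0.999], [-0.999, 0.036, 0.02]]
[ 1.53 -0.08 -0.15]
```

>>> step_arm(increments=[0.6,-0.04,-0.1,0,1,1.2,-0.08,-0.15,0,1,1.5,-0.08,-0.15,0,1,1.55,-0.08,-0.15,0,1,1.55,-0.08,-0.15,0,1])

```text
t: 34.02
tcp_pos: [0.5217, -0.3657, 0.0195]
tool_rot: [0.512, 0.477, -0.504, 0.506]
force: [-0.2, 0.2, -1.0]
finger_gap: 0.697
```

>>> step_arm(increments=[0,0,0,0,0.2,0,0,0,0,0,0,0,0,0,0,-0.8,0,0,0,0,-1.8,0,0,0,0])

```text
t: 34.65
tcp_pos: [0.5168, -0.3625, 0.127]
tool_rot: [0.512, 0.478, -0.504, 0.505]
force: [0.6, -0.0, 0.3]
finger_gap: 1.0
```

>>> step_arm(increments=[-0.8,0.1,-0.6,0,0,-1.5,0.2,-1.6,0,0,-1.6,0.3,-2.6,0,0,-1.6,0.4,-3.6,0,0,-1.6,0.5,-4.6,0,0])

```text
t: 35.28
tcp_pos: [0.5527, -0.0875, 0.2198]
tool_rot: [0.513, 0.477, -0.504, 0.505]
force: [1.6, 0.2, -1.1]
finger_gap: 1.004
```

```bash
python3 - <<'E'
from h import *
st()
print(inc((.582,.272,.21))[0])
E
```

```text
t 35.27 tcp [ 0.5527 -0.0875  0.2198] F [ 1.6  0.2 -1.1] gap 1.004 q [-0.35  0.44  1.64 -0.01  1.02 -0.32]
[[0.036, 0.999, -0.035], [-0.02, -0.034, -0.999], [-0.999, 0.036, 0.019]]
[ 0.06  0.28 -6.01]
```

>>> step_arm(increments=[0,0.05,-1,0,0,0,0.1,-2,0,0,0,0.15,-3,0,0,0,0.2,-4,0,0,0,0.25,-5,0,0])

```text
t: 35.9
tcp_pos: [0.578, 0.2137, 0.215]
tool_rot: [0.513, 0.477, -0.504, 0.505]
force: [1.1, -0.9, -0.4]
finger_gap: 0.998
```

>>> step_arm(increments=[0,0,-0.7,0,0,0,0.03,-1,0,0,0,0.03,-1,0,0,0,0.03,-1,0,0,0,0.03,-1,0,0])

```text
t: 36.52
tcp_pos: [0.5821, 0.2719, 0.2141]
tool_rot: [0.513, 0.477, -0.505, 0.505]
force: [0.0, 0.1, -0.4]
finger_gap: 1.0
```

```bash
python3 capf.py .581 .271 .092
```

```text
t 36.52 tcp [0.5821 0.2719 0.2141] F [ 0.   0.1 -0.4] gap 1.0 q [ 0.28  0.56  1.42 -0.03  1.13  0.33]
[[0.036, 0.999, -0.037], [-0.02, -0.036, -0.999], [-0.999, 0.037, 0.019]]
-2.078581643184282
[273.  153.5] [ 27  26 519] [0.5839 0.3162 0.1395]
[273.6 222.5] [ 24  24 434] [0.5825 0.2721 0.1395]
[ 2.03 -0.09 -0.02]
```

>>> step_arm(increments=[0.7,-0.03,0,0,0,1.5,-0.07,-0.02,0,0,2.03,-0.07,-0.02,0,0,2.03,-0.07,-0.02,0,0,2.03,-0.07,-0.02,0,0])

```text
t: 37.2
tcp_pos: [0.5836, 0.2707, 0.0935]
tool_rot: [0.514, 0.476, -0.504, 0.505]
force: [-0.7, 0.3, 0.8]
finger_gap: 1.0
```

>>> step_arm(increments=[0,0,0,0,1,0,0,0,0,1,0,0,0,0,1,0,0,0,0,1,0,0,0,0,1])

```text
t: 37.83
tcp_pos: [0.5847, 0.271, 0.0959]
tool_rot: [0.515, 0.475, -0.503, 0.506]
force: [-1.3, -0.3, 6.6]
finger_gap: 0.694
```

>>> step_arm(increments=[-0.08,0,0,0,1,-0.13,0,0.3,0,1,-0.13,0,1.2,0,1,-0.13,0,2.1,0,1,-0.13,0,3,0,1])

```text
t: 38.45
tcp_pos: [0.5771, 0.0888, 0.107]
tool_rot: [0.515, 0.475, -0.503, 0.506]
force: [0.5, -0.7, -1.3]
finger_gap: 0.692
```

```bash
python3 - <<'E'
from h import *
st()
print(inc((.521,-.30,.14))[0])
E
```

```text
t 38.45 tcp [0.5771 0.0888 0.107 ] F [ 0.5 -0.7 -1.3] gap 0.692 q [-0.03  0.63  1.67 -0.03  0.8   0.03]
[[0.042, 0.998, -0.037], [-0.019, -0.036, -0.999], [-0.999, 0.043, 0.018]]
[-0.46 -0.67  6.52]
```

>>> step_arm(increments=[0,0,0.5,0,1,0,0,1.2,0,1,-0.5,0,2.1,0,1,-0.9,-0.1,3.1,0,1,-1,-0.2,4.1,0,1])

```text
t: 39.08
tcp_pos: [0.5532, -0.1577, 0.1726]
tool_rot: [0.515, 0.474, -0.503, 0.507]
force: [1.1, 0.5, -1.4]
finger_gap: 0.691
```

>>> step_arm(increments=[0.1,-0.2,1,0,1,0.3,-0.4,2,0,1,0.6,-0.45,2.45,0,1,0.9,-0.45,2.45,0,1,0.9,-0.45,2.45,0,1])

```text
t: 39.7
tcp_pos: [0.5213, -0.3032, 0.1185]
tool_rot: [0.515, 0.476, -0.503, 0.505]
force: [-0.5, 0.1, -0.4]
finger_gap: 0.695
```

```bash
python3 - <<'E'
from h import *
st()
print(inc((.521,-.30,.0195))[0])
E
```

```text
t 39.7 tcp [ 0.5213 -0.3032  0.1185] F [-0.5  0.1 -0.4] gap 0.695 q [-0.72  0.63  1.62  0.02  0.85 -0.69]
[[0.04, 0.998, -0.038], [-0.017, -0.037, -0.999], [-0.999, 0.041, 0.016]]
[ 1.65 -0.07 -0.08]
```

>>> step_arm(increments=[0.6,-0.04,-0.05,0,1,1.2,-0.07,-0.08,0,1,1.55,-0.07,-0.08,0,1,1.66,-0.07,-0.08,0,1,1.66,-0.07,-0.08,0,1])

```text
t: 40.33
tcp_pos: [0.5219, -0.2988, 0.0198]
tool_rot: [0.515, 0.476, -0.502, 0.505]
force: [-0.4, 0.2, -0.0]
finger_gap: 0.696
```

>>> step_arm(increments=[0,0,0,0,0.2,0,0,0,0,0,0,0,0,0,0,-0.8,0,0,0,0,-1.8,0,0,0,0])

```text
t: 40.95
tcp_pos: [0.5165, -0.2964, 0.1272]
tool_rot: [0.515, 0.478, -0.503, 0.504]
force: [0.7, -1.5, -0.1]
finger_gap: 0.997
```

>>> step_arm(increments=[-0.8,0.1,-0.6,0,0,-1.5,0.3,-1.6,0,0,-1.6,0.4,-2.6,0,0,-1.6,0.5,-3.6,0,0,-1.6,0.6,-4.6,0,0])

```text
t: 41.58
tcp_pos: [0.5584, -0.0227, 0.2215]
tool_rot: [0.515, 0.477, -0.503, 0.504]
force: [1.1, 0.1, -0.4]
finger_gap: 1.001
```

>>> step_arm(increments=[0,0.05,-1,0,0,0,0.1,-2,0,0,0,0.15,-3,0,0,0,0.2,-4,0,0,0,0.25,-5,0,0])

```text
t: 42.2
tcp_pos: [0.5843, 0.2783, 0.2181]
tool_rot: [0.515, 0.477, -0.503, 0.504]
force: [0.1, 0.2, 0.1]
finger_gap: 0.996
```

```bash
python3 capf.py .583 .3155 .21
```

```text
t 42.2 tcp [0.5843 0.2783 0.2181] F [0.1 0.2 0.1] gap 0.996 q [ 0.28  0.56  1.41 -0.03  1.14  0.33]
[[0.04, 0.999, -0.037], [-0.015, -0.036, -0.999], [-0.999, 0.04, 0.014]]
-2.072863751804949
[269.4 153.6] [ 24  28 548] [0.5842 0.3225 0.1395]
[378.6 276. ] [ 18  22 268] [0.6565 0.2347 0.1395]
[460.5 314. ] [ 27  40 383] [0.7185 0.2004 0.1395]
[499.7 339.3] [ 50  15 374] [0.7513 0.1764 0.1395]
[ 0.13 -0.04 -0.49]
```

>>> step_arm(increments=[0,0,-0.6,0,0,0.3,-0.03,-0.62,0,0,1.2,-0.07,-0.61,0,0,2.09,-0.12,-0.6,0,0,2.09,-0.12,-0.6,0,0])

```text
t: 42.88
tcp_pos: [0.5793, 0.3187, 0.0869]
tool_rot: [0.513, 0.481, -0.504, 0.502]
force: [-0.7, 0.5, -0.2]
finger_gap: 1.001
```

>>> step_arm(increments=[0,0,0,0,1,0,0,0,0,1,0,0,0,0,1,0,0,0,0,1,0,0,0,0,1])

```text
t: 43.5
tcp_pos: [0.5803, 0.319, 0.0888]
tool_rot: [0.513, 0.481, -0.503, 0.503]
force: [-0.7, -1.4, 6.2]
finger_gap: 0.724
```

>>> step_arm(increments=[-0.08,0,0,0,1,-0.13,0,0.3,0,1,-0.13,0,1.2,0,1,-0.13,0,2.1,0,1,-0.13,0,3,0,1])

```text
t: 44.12
tcp_pos: [0.5733, 0.1368, 0.0985]
tool_rot: [0.513, 0.481, -0.503, 0.503]
force: [1.0, 0.6, -0.4]
finger_gap: 0.72
```

```bash
python3 - <<'E'
from h import *
st()
print(inc((.521,-.235,.14))[0])
E
```

```text
t 44.12 tcp [0.5733 0.1368 0.0985] F [ 1.   0.6 -0.4] gap 0.72 q [ 0.05  0.65  1.65 -0.02  0.81  0.1 ]
[[0.032, 0.999, -0.033], [-0.012, -0.032, -0.999], [-0.999, 0.033, 0.011]]
[-0.64 -0.65  6.23]
```

>>> step_arm(increments=[0,0,0.8,0,1,0,0,1.6,0,1,-0.2,0,2.2,0,1,-0.9,-0.1,3.1,0,1,-1.1,-0.2,4.0,0,1])

```text
t: 44.75
tcp_pos: [0.5511, -0.1039, 0.1685]
tool_rot: [0.513, 0.48, -0.502, 0.504]
force: [1.1, -0.5, -1.4]
finger_gap: 0.724
```

```bash
python3 - <<'E'
from h import *
st()
print(inc((.521,-.235,.10))[0],inc((.521,-.235,.0135))[0])
cv2.imwrite("pics/s12.png",cv2.resize(snapshot("side")[130:290,200:360],None,fx=3.5,fy=3.5,interpolation=cv2.INTER_CUBIC))
E
```

```text
t 44.75 tcp [ 0.5511 -0.1039  0.1685] F [ 1.1 -0.5 -1.4] gap 0.724 q [-0.39  0.51  1.68  0.    0.91 -0.35]
[[0.034, 0.999, -0.032], [-0.013, -0.031, -0.999], [-0.999, 0.035, 0.012]]
[ 1.15 -0.47  2.18] [ 2.59 -0.52  2.17]
```

View pics/s12.png

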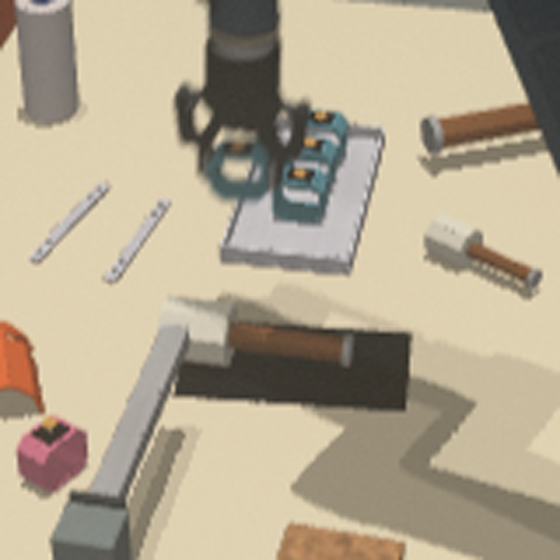

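>>> step_arm(increments=[0,-0.2,0.9,0,1,0.2,-0.4,1.8,0,1,0.9,-0.47,2.18,0,1,1.4,-0.48,2.18,0,1,1.4,-0.48,2.18,0,1])

```text
t: 45.42
tcp_pos: [0.5186, -0.2429, 0.0853]
tool_rot: [0.513, 0.478, -0.505, 0.502]
force: [0.7, -0.7, -0.3]
finger_gap: 0.721
```

```bash
python3 - <<'E'
from h import *
st()
print(inc((.521,-.235,.0135))[0])
E
```

```text
t 45.42 tcp [ 0.5186 -0.2429  0.0853] F [ 0.7 -0.7 -0.3] gap 0.721 q [-0.64  0.65  1.71  0.01  0.74 -0.6 ]
[[0.032, 0.999, -0.038], [-0.016, -0.037, -0.999], [-0.999, 0.032, 0.015]]
[ 1.2  -0.   -0.15]
```

>>> step_arm(increments=[0.5,0,-0.1,0,1,0.9,0,-0.15,0,1,1.15,0,-0.15,0,1,1.2,0,-0.15,0,1,1.2,0,-0.15,0,1])

```text
t: 46.05
tcp_pos: [0.5218, -0.2354, 0.014]
tool_rot: [0.513, 0.478, -0.505, 0.503]
force: [-0.5, 0.0, -0.3]
finger_gap: 0.722
```

>>> step_arm(increments=[0,0,0,0,0.3,0,0,0,0,0,0,0,0,0,0,-0.8,0,0,0,0,-1.8,0,0,0,0])

```text
t: 46.68
tcp_pos: [0.5173, -0.233, 0.1217]
tool_rot: [0.513, 0.479, -0.505, 0.502]
force: [1.4, -1.0, -0.3]
finger_gap: 1.0
```

>>> step_arm(increments=[-0.8,0,-0.5,-2,0,-1.5,0,-1.2,-4,0,-1.5,0,-2,-6,0,-1.5,0,-2.8,-8,0,-1.5,0,-3.5,-10,0])

```text
t: 47.3
tcp_pos: [0.5223, -0.0202, 0.2092]
tool_rot: [0.251, 0.649, -0.253, 0.672]
force: [-0.0, 0.4, 0.3]
finger_gap: 0.997
```

>>> step_arm(increments=[0,0,0,-2,0,0,0,0,-4,0,0,0,0,-6,0,0,0,0,-8.5,0,0,0,0,-8.5,0])

```text
t: 47.92
tcp_pos: [0.5221, -0.0201, 0.2093]
tool_rot: [-0.009, 0.696, -0.001, 0.718]
force: [-1.4, 0.2, -0.4]
finger_gap: 0.995
```

```bash
python3 - <<'E'
from h import *
s,R=st(); print(np.degrees(np.arctan2(R[1,1],R[0,1])))
m=camera_model("wrist"); im=snapshot("wrist"); np.save("wm.npy",m,allow_pickle=True); cv2.imwrite("pics/w13.png",im)
h=cv2.cvtColor(im,cv2.COLOR_BGR2HSV); k=cv2.inRange(h,(5,100,40),(16,255,200))
n,l,st_,c=cv2.connectedComponentsWithStats(k)
for i in range(1,n):
  if st_[i,4]>800:
    ys,xs=np.where(l==i); print(st_[i],c[i].round(1), [(y,round(xs[ys==y].mean(),1),len(xs[ys==y])) for y in range(ys.min()+5,ys.max(),20)])
E
```

```text
t 47.92 tcp [ 0.5221 -0.0201  0.2093] F [-1.4  0.2 -0.4] gap 0.995 q [-0.25  0.41  1.73 -0.01  0.97 -1.83]
[[0.03, -0.011, 0.999], [-0.015, 1.0, 0.012], [-0.999, -0.015, 0.03]]
90.64687305645593
[ 271   73   36  144 4378] [287.5 142.2] [(78, np.float64(289.5), 32), (98, np.float64(289.0), 33), (118, np.float64(288.5), 32), (138, np.float64(288.0), 31), (158, np.float64(287.0), 31), (178, np.float64(286.5), 30), (198, np.float64(285.5), 30)]
[ 316  343   80   58 2483] [359.1 369.8] [(348, np.float64(374.0), 21), (368, np.float64(354.2), 75), (388, np.float64(363.9), 33)]
```

```bash
python3 - <<'E'
from h import *
m=np.load("wm.npy",allow_pickle=True).item()
a=ray(m,289.5,78,.049);b=ray(m,285.2,217,.049);d=b-a;d/=np.linalg.norm(d);print(a,b,np.degrees(np.arctan2(d[1],d[0])))
g=b-.024*d; print("grip",g,"headc",b+.036*d); print(inc((g[0],g[1],.016))[0])
E
```

```text
[ 0.43137012 -0.01505681  0.049     ] [ 0.54769943 -0.01637928  0.049     ] -0.6513287148377257
grip [ 0.52370098 -0.01610646  0.049     ] headc [ 0.5836971  -0.01678851  0.049     ]
[ 3.22  0.12 -0.07]
```

>>> step_arm(increments=[0.9,0.1,-0.03,0.25,0,1.8,0.12,-0.05,0.25,0,2.7,0.12,-0.07,0.25,0,3.2,0.12,-0.07,0.25,0,3.2,0.12,-0.07,0.25,0])

```text
t: 48.6
tcp_pos: [0.5221, -0.0156, 0.0151]
tool_rot: [-0.0, 0.698, -0.009, 0.716]
force: [0.1, -0.1, -0.7]
finger_gap: 1.0
```

>>> step_arm(increments=[0,0,0,0,0.5,0,0,0,0,1,0,0,0,0,1,0,0,0,0,1,0,0,0,0,1], grip_force=120)

```text
t: 49.22
tcp_pos: [0.5227, -0.0157, 0.0165]
tool_rot: [-0.0, 0.697, -0.009, 0.717]
force: [-1.8, 0.2, 8.0]
finger_gap: 0.278
```

>>> step_arm(increments=[0,0,0,0,1,-0.15,0,0,0,1,-0.3,0,0,0,1,-0.3,0,-0.3,0,1,-0.3,0,-0.6,0,1])

```text
t: 49.85
tcp_pos: [0.4859, -0.015, 0.0341]
tool_rot: [-0.001, 0.697, -0.009, 0.717]
force: [-0.4, -0.1, -4.5]
finger_gap: 0.284
```

```bash
python3 - <<'E'
from h import *
s,R=st()
print(inc((.487,-.016,.018))[0])
E
```

```text
t 49.85 tcp [ 0.4859 -0.015   0.0341] F [-0.4 -0.1 -4.5] gap 0.284 q [-0.26  0.69  1.94 -0.01  0.48 -1.8 ]
[[0.028, 0.013, 1.0], [-0.014, 1.0, -0.012], [-1.0, -0.014, 0.028]]
[ 0.27 -0.01  0.01]
```

Lower, release and retreat away from the mat so the top camera sees everything.

>>> step_arm(increments=[0.1,0,0,0,1,0.2,0,0,0,1,0.28,0,0,0,1,0.28,0,0,0,1,0.28,0,0,0,1])

```text
t: 50.48
tcp_pos: [0.4868, -0.0153, 0.0172]
tool_rot: [-0.001, 0.697, -0.009, 0.717]
force: [0.7, 0.4, -3.1]
finger_gap: 0.281
```

>>> step_arm(increments=[0,0,0,0,0.6,0,0,0,0,0.4,0,0,0,0,0.2,0,0,0,0,0,0,0,0,0,0], grip_force=20)

```text
t: 51.1
tcp_pos: [0.4869, -0.0153, 0.0173]
tool_rot: [-0.001, 0.697, -0.009, 0.717]
force: [-0.3, 0.1, 0.3]
finger_gap: 1.001
```

>>> step_arm(increments=[-0.5,0,0,0,0,-1.3,0,0,0,0,-2.3,0,0,0,0,-3.3,0,0,0,0,-4,0,0,0,0])

```text
t: 51.72
tcp_pos: [0.4803, -0.0118, 0.26]
tool_rot: [-0.001, 0.696, -0.01, 0.718]
force: [0.9, -0.4, -0.1]
finger_gap: 1.0
```

>>> step_arm(increments=[0,1,0,0,0,0,2,0,0,0,0,3,0,0,0,0,4,0,0,0,0,5,0,0,0])

```text
t: 52.35
tcp_pos: [0.4836, 0.29, 0.2554]
tool_rot: [-0.001, 0.696, -0.01, 0.718]
force: [1.3, -1.1, 0.5]
finger_gap: 0.999
```

```bash
python3 - <<'E'
from h import *
st()
im=snapshot("top"); sd=snapshot("side")
a=cv2.resize(im[90:270,230:430],(500,450),interpolation=cv2.INTER_CUBIC)
b=cv2.resize(sd[150:270,200:280],(300,450),interpolation=cv2.INTER_CUBIC)
cv2.imwrite("pics/f.png",np.hstack([a,b])); cv2.imwrite("pics/top_end.png",im); cv2.imwrite("pics/side_end.png",sd)
E
```

```text
t 52.35 tcp [0.4836 0.29   0.2554] F [ 1.3 -1.1  0.5] gap 0.999 q [ 0.36  0.41  1.57 -0.03  1.13 -1.19]
[[0.032, 0.013, 0.999], [-0.016, 1.0, -0.012], [-0.999, -0.015, 0.032]]
```

View pics/f.png

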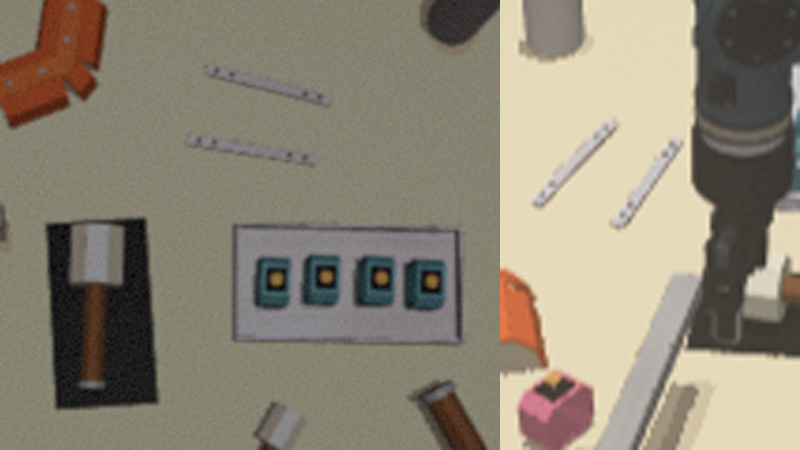

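```bash
python3 -c "
from station import *
print(sign_off())"
```

```text
the job is handed in; nothing more can be done
None
```

I drove all four rivet caps home with the maul and set the four cuffs side by side in the tray. I signed off at about 52 s of the 210 s allowed.

- **Caps:** The last strike or press on each cap met a firm stop, at about 14–25 N against the 11 N needed to drive it. In the side view all four caps had dropped by nearly the same amount (1.5–1.7 px). That is less than the roughly 2.15 px my model predicted for full travel. I put the gap down to the proud caps' visible sides and coarse pixels, and did not measure cap depth any other way.
- **Cuffs:** I slid them off the open end one at a time, outermost first. The last top view shows all four standing in the tray, separate and not stacked.
- **Maul:** It slipped in the grip under the first strikes, so I moved the strikes closer to the gripper. After I first laid it down, something knocked it about 3 cm, so its head stuck out past the mat. I picked it up again and re-centred it, and the last view shows it fully on the mat.
- **Other objects:** I touched none of them. The shell and both bars look undisturbed in the last view. The cork block and deburring tool were outside that crop; I last saw the deburring tool in place partway through and the cork block shortly before the end.

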